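Tip the long feeding slate out of its rocker holder and lay it in the blue dish

ROBOT

A 6-joint arm with a two-finger parallel gripper is mounted at the origin on the work surface. World frame = base frame: x ahead of the robot, y to its left, z up, the work surface at z = 0. Lengths are in m, angles in degrees, forces in N, time in s.
With the tool pointing down it reaches from about 0.35 to 0.8 m from the base axis. Payload 7.3 kg.
Tool frame: the origin (TCP) lies at the very end of the fingers, on their centre line; the grasp point (between the pads) lies behind it (pinch_z is the z of the grasp point in the tool frame, in m); z points along the fingers, y is the direction in which the jaws open and shut (so a half turn about z gives the same grasp; the last joint's range is limited). The gripper opens to 85 mm and grips with 20 to 120 N. Pads are 22 mm wide; open, the fingers measure 114 mm over their backs; the gripper's body (76 mm by 85 mm) begins 54 mm behind the grasp point. The pads swing forward as they close: fully open they stand 13 mm farther back than shut.
Start: joints at [-78.954, 19.595, 87.324, -0, 73.075, -8.365], TCP at [0.175, -0.495, 0.197] pointing down, gripper open.
Joint ranges: [-145.02, 145.02], [-44.19, 115.74], [2.07, 154.8], [-57.11, 237.11], [16.16, 152.29], [-177.93, 177.93]. Speed limits (degrees/s): [147.25, 147.25, 180, 180, 180, 180].

INTERFACE

Orientations are given as [roll, pitch, yaw] about the fixed x, y, z axes, in that order (R = Rz(yaw) Ry(pitch) Rx(roll)).
In Python, from workcell import read_state, snapshot, sign_off, pinch_z gives the robot as it stands.
- The arm moves only by the tool carry_out, never from a script. Its argument "deltas" is a list of rows, each a list of 2 entries, a list of its own where there are three numbers: the shift along the world's x, y, z each as a share of 0.2 m, from -1 to 1, then the turn, a rotation vector about the world's x, y, z each as a share of pi/2 rad, from -1 to 1. A call has 1 to 20 rows; each row is the pose to reach, as a shift and turn from the pose commanded when the call began; what a row does not reach only later rows make up. A row lasts 1/10 s, in which the tool goes at most 50 mm and 8.59 degrees, less where a joint would pass 70% of its speed; a pose out of reach is approached as far as the arm can. A call with a number of a shift or a turn outside -1 to 1 is refused whole. A call with a gripper value outside its range is refused whole. "claw" is the closure in counts, from 0 (fully open) to 255 (shut), set as the call begins (left out, the last holds). The fingers move at their own pace and stop on an object; the grip force is fixed at half the most. Time passes only in rows, so rows that repeat a pose let the fingers close. It gives the time, the measured TCP pose, the force and the opening at its end, in the units of the state.
- read_state(): the state, without advancing time (a new reading comes with each control period).
- snapshot(name): name is "scene" or "side" or "wrist"; returns a dict with "color" (420x560x3 uint8, red, green, blue), "z_map" (420x560 float32, m along the optical axis (not along the pixel's ray), 0 where there is no reading), "fx", "fy", "cx", "cy" (pixels), "extrinsics" (4x4, takes a point from world to camera coordinates); the wrist camera has in their place "T_tool_cam" (4x4, takes a point from camera to tool coordinates, whose origin is the TCP and whose axes are the flange's). Camera axes: x right, y down, z forward; pixel columns grow to the right and rows downward; lengths in m; the calibration is good to about 2 mm. A picture is of the moment at which its call begins: read the wrist's pose just before it.
- sign_off(): hands the job in, once; it reports no verdict.
The state is a dict: "time_s": time; "qpos": joint angles; "joint_vel": joint speeds; "joint_torque": joint torques, N m; "ee_pos": TCP position; "tcp_rot": TCP orientation; "ft_force": force on the tool from outside, world axes, zero at the start; "wrist_torque": the same for the moment, N m; "width": finger opening in m.
Only numpy, scipy, OpenCV 4.12 (cv2) and the standard library are available. Lean on these libraries where they do the work, as an engineer would, in place of code of your own. Each camera call takes 0.05 s, during which the arm holds its last target. There are 200 camera calls.

TASK

Two feeding slates lie sunk flush in wooden rocker holders. Take the longer one: press down its end that lies over the finger scoop so that its other end tips up, then grasp that raised end, lift the slate out and lay it flat on the floor of the blue dish. Leave the shorter slate lying in its holder, and the dish where it stands.

Things in the scene. Friction and masses are not known exactly. Their poses are not given: they have to be found in the camera images.
- slate_center (a point): Centre (half-way up) of the longer slate, a grey bar 116 x 40 x 12 mm, 150 g, flush in its holder on a rocker plate. x along it: -x end over the scoop (to press), +x end tips up; z up. Press 5 to 10 mm from the -x end with shut fingers: at 3 to 6 N it turns to a stop at 0.36 rad and stays so when let go. Then its +x part stands above the holder; grasp it across its width 30 mm from centre.
- holder: The longer slate's wooden holder, a fixed block 160 (x) x 84 (y) x 36 mm high; origin at the centre of its underside, z up. The slate starts centred at x = y = 0, top at z = 36 mm, in a well 43 mm wide that widens to 60 mm in the finger scoop, x = -70 to -22 mm (-x end, roughly towards the robot). The slate tips about an axis along y at x = -16, z = 24 mm: scoop end 15 mm down, other end 26 mm up.
- slate_short_center (a point): Centre of the shorter slate, 84 x 40 x 12 mm, same stone, lying flush in a second holder of the same outer size and scoop. It is to be left lying there. x along its length, z up.
- dish: Blue ceramic rectangular dish, open above, outside 172 mm (its x) x 112 mm (its y) x 22 mm high, walls and floor 6 mm thick, so inside 160 x 100 mm with the inner floor 6 mm above the table; about 0.7 kg, loose. Origin at the centre of its underside, z up.
There are look-alikes about, which are no part of the job. What is shaped like the holder but white is not meant. Leave any purple look-alike of the part that bears slate_center alone.

How it is judged (in metres and radians):
On the way:
1. the longer slate is tipped up in its holder, its scoop end pressed down (angle between slate_center's own z axis and vertical above 0.2 rad and z of slate_center in the frame of holder between 0.024 and 0.05 m and horizontal distance between slate_center and holder below 0.02 m), for 0.2 s.
At the end, for the whole second after the job is handed in: The longer slate lies flat (within 7 degrees) on the dish's inner floor, wholly inside the rim (its centre within 50 mm of the dish's centre), at rest; the dish stands upright within 30 mm of where it was; the shorter slate is within 15 mm of where it was (angle between slate_center's own z axis and vertical below 0.12 rad and z of slate_center in the frame of dish between 0.006 and 0.018 m and horizontal distance between slate_center and dish below 0.05 m and linear speed of slate below 0.02 m/s and distance of dish from where it was at the start of the episode below 0.03 m and angle between dish's own z axis and vertical below 0.1 rad and distance of slate_short_center from where it was at the start of the episode below 0.015 m); the robot touches nothing.
It fails at once if the shorter slate is taken from or knocked out of its holder (distance of slate_short_center from where it was at the start of the episode above 0.02 m).
It also fails if it takes over 43 s, if anything falls off the work surface, if the arm or the gripper's body presses on something with over 40 N, if the wrist force passes 120 N, or if a joint passes its speed limit or range.

## Working session

There is one attempt and no reset: what is moved stays moved. The work goes in short steps, Python scripts to look and compute and a tool call to move; the robot and the scene stay as the last step left them, time stands still between calls to the robot, and variables do not carry over. Pictures are saved under pics/ and viewed, about 8 in all and at most 12, crops included, and the job is handed in when it is done.

Besides the shell and the picture viewer there is one more tool, called after "Emit:" in YAML: its name, and indented under it one key for each argument. carry_out: Moves the arm, as the interface text tells. Its arguments: {"type":"object","properties":{"deltas":{"type":"array"},"claw":{"type":"number"}},"required":["deltas"]}

```bash
ls; mkdir -p pics; cat > h.py <<'E'
import numpy as np, cv2, pickle
from workcell import *
def snap(n,f):
    s=read_state(); d=snapshot(n); d['state']=s
    pickle.dump(d,open(f'{f}.pkl','wb')); cv2.imwrite(f'pics/{f}.png',d['color'][:,:,::-1]); return d
def cam2w(d):
    if 'extrinsics' in d: return np.linalg.inv(d['extrinsics'])
    from scipy.spatial.transform import Rotation as R
    T=np.eye(4); T[:3,:3]=R.from_euler('xyz',d['state']['tcp_rot'],degrees=True).as_matrix(); T[:3,3]=d['state']['ee_pos']
    return T@d['T_tool_cam']
def cloud(d):
    z=d['z_map']; v,u=np.mgrid[:z.shape[0],:z.shape[1]]
    P=np.stack([(u-d['cx'])/d['fx']*z,(v-d['cy'])/d['fy']*z,z],-1); T=cam2w(d)
    return P@T[:3,:3].T+T[:3,3]
def ray(d,u,v,h):
    T=cam2w(d); r=T[:3,:3]@np.array([(u-d['cx'])/d['fx'],(v-d['cy'])/d['fy'],1]); o=T[:3,3]
    return o+r*(h-o[2])/r[2]
E
python3 - <<'E'
from h import *
a=snap('scene','s0');b=snap('side','d0')
print(read_state(),pinch_z)
cv2.imwrite('pics/both.png',cv2.resize(np.vstack([a['color'],b['color']])[:,:,::-1],None,fx=.71,fy=.71))
E
```

```text
pics
{'time_s': 0.1, 'qpos': array([-7.89539651e+01,  1.96344645e+01,  8.73717338e+01, -3.76633809e-04,
        7.30739588e+01, -8.36514622e+00]), 'joint_vel': array([ 0.00322752,  0.00166328, -0.12666563,  0.07133548, -0.04400101,
       -0.09839376]), 'joint_torque': array([ 2.67236093e-03, -4.34447265e+01, -2.46490216e+01, -4.30225873e-05,
        4.80636969e-03, -3.75707017e-06]), 'ee_pos': array([ 0.17442289, -0.49475374,  0.19617733]), 'tcp_rot': array([-1.79920643e+02, -1.13050220e-02,  1.94112832e+01]), 'ft_force': array([ 0.05252576, -0.30102577,  0.09128877]), 'wrist_torque': array([ 0.01353779,  0.01175345, -0.00685646]), 'width': 0.08526020309348441} -0.0187
```

View pics/s0.png

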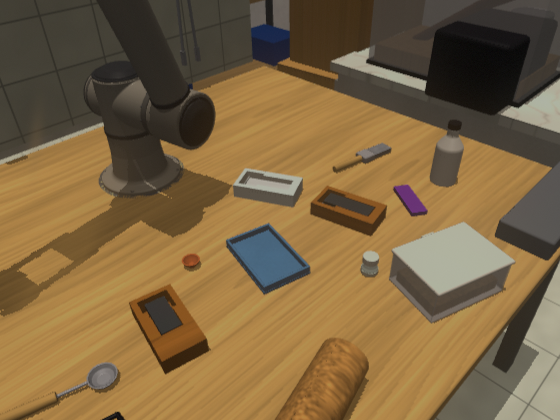

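View pics/d0.png

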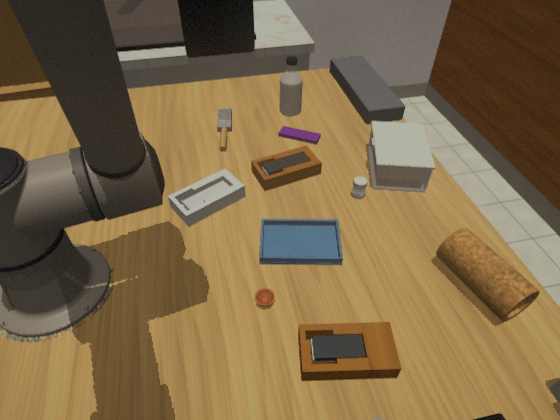

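In the scene view there are two slate candidates: the holder at (348,208), side view (287,166), and the holder at (168,325), side view (348,350). The white holder at (268,186) and the purple bar at (410,200) are decoys. By slate-to-holder ratio, the far one (348,208) holds the longer slate. I'll measure both and check with a crop.

```bash
python3 - <<'E'
from h import *
def topfit(d,nm,boxes,dish):
    P=cloud(d); hsv=cv2.cvtColor(d['color'],cv2.COLOR_RGB2HSV)
    for k,(u0,v0,u1,v1) in boxes.items():
        Q=P[v0:v1,u0:u1]; c=hsv[v0:v1,u0:u1]
        valid=d['z_map'][v0:v1,u0:u1]>0
        top=valid&(abs(Q[...,2]-.036)<.006)
        r=cv2.minAreaRect((Q[top][:,:2]*1000).astype(np.float32)); print(nm,k,'holder',np.round(r[0],1),np.round(r[1],1),round(r[2],1),'z',np.round(np.median(Q[top][:,2]),4))
        m=(top&(c[...,1]<90)&(c[...,2]<110)).astype(np.uint8)
        m=cv2.morphologyEx(m,cv2.MORPH_OPEN,np.ones((3,3)))
        p=Q[m>0][:,:2]
        if len(p)>20:
            r=cv2.minAreaRect((p*1000).astype(np.float32)); print('   slate',np.round(r[0],1),np.round(r[1],1),round(r[2],1))
    u0,v0,u1,v1=dish; Q=P[v0:v1,u0:u1]; c=hsv[v0:v1,u0:u1]
    m=(abs(c[...,0].astype(int)-105)<12)&(c[...,1]>90)&(Q[...,2]>.001)&(Q[...,2]<.03)
    r=cv2.minAreaRect((Q[m][:,:2]*1000).astype(np.float32)); print(nm,'dish',np.round(r[0],1),np.round(r[1],1),round(r[2],1))
import pickle
a=pickle.load(open('s0.pkl','rb'));b=pickle.load(open('d0.pkl','rb'))
topfit(a,'scene',{'A':(300,180,395,235),'B':(125,280,212,368)},(218,218,315,292))
topfit(b,'side',{'A':(245,140,330,190),'B':(292,315,402,382)},(250,210,350,270))
i=np.hstack([cv2.resize(a['color'][180:240,300:395],(480,300)),cv2.resize(b['color'][140:195,245:330],(320,300))])
cv2.imwrite('pics/cropA.png',i[:,:,::-1])
E
```

```text
scene A holder [499.3 236.2] [232.2  90.9] 11.8 z 0.0345
   slate [533.2 243.7] [114.2  40.8] 13.6
scene B holder [ 517.  -262.6] [ 84.6 163.3] 79.0 z 0.0354
   slate [ 500.8 -259.5] [39.4 85.4] 78.7
scene dish [506.1  -0.9] [110.6 171. ] 76.7
side A holder [531.4 243.1] [162.8  88.1] 12.8 z 0.0354
   slate [533.  242.8] [120.   41.4] 12.4
side B holder [ 515.  -262.9] [ 85.7 160.7] 78.8 z 0.0355
   slate [ 499.1 -258.6] [42.1 84.5] 80.2
side dish [503.5  -1.5] [110.4 167.9] 76.8
```

View pics/cropA.png

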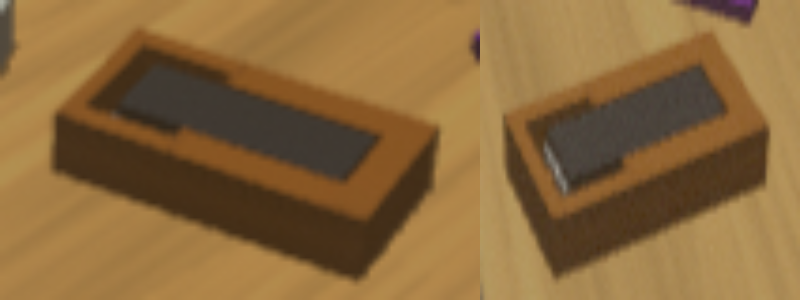

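The crop confirms it: a long slate in the brown holder with the scoop towards the robot. Its centre is at about (0.5325, 0.243) with yaw 13°. Moving above it with the fingers shut.

Emit:
carry_out:
  deltas:
    - [[1,1,0],[0,0,-0.07]]
    - [[1,1,0],[0,0,-0.07]]
    - [[1,1,0],[0,0,-0.07]]
    - [[1,1,0],[0,0,-0.07]]
    - [[1,1,0],[0,0,-0.07]]
    - [[1,1,0],[0,0,-0.07]]
  claw: 255

```text
time_s: 0.7
ee_pos: [0.376, -0.2925, 0.1967]
tcp_rot: [-180.0, -0.0, 13.2]
ft_force: [-0.2, -1.0, 0.4]
width: 0.0002
```

Emit:
carry_out:
  deltas:
    - [[0.5,1,0],[0,0,0]]
    - [[0.5,1,0],[0,0,0]]
    - [[0.5,1,0],[0,0,0]]
    - [[0.5,1,0],[0,0,0]]
    - [[0.5,1,0],[0,0,0]]

```text
time_s: 1.2
ee_pos: [0.4753, -0.0916, 0.1966]
tcp_rot: [-179.9, -0.0, 13.3]
ft_force: [-0.7, -0.3, 0.1]
width: -0.0
```

Emit:
carry_out:
  deltas:
    - [[0,1,0],[0,0,0]]
    - [[0,1,0],[0,0,0]]
    - [[0,1,0],[0,0,0]]
    - [[0,1,0],[0,0,0]]
    - [[0,1,0],[0,0,0]]

```text
time_s: 1.7
ee_pos: [0.4735, 0.1103, 0.1965]
tcp_rot: [-179.9, 0.0, 13.5]
ft_force: [0.4, 0.1, -0.5]
width: -0.0
```

Emit:
carry_out:
  deltas:
    - [[0,0.6,0],[0,0,0]]
    - [[0,0.6,0],[0,0,0]]
    - [[0,0.6,0],[0,0,0]]
    - [[0,0.6,0],[0,0,0]]
    - [[0,0.6,0],[0,0,0]]
    - [[0,0.6,0],[0,0,0]]

```text
time_s: 2.3
ee_pos: [0.4746, 0.2235, 0.1966]
tcp_rot: [180.0, 0.0, 13.0]
ft_force: [-0.4, 0.0, -0.5]
width: -0.0002
```

```bash
python3 - <<'E'
from h import *
d=snap('wrist','w1'); s=d['state']; print(s['time_s'],s['ee_pos'],s['tcp_rot'],s['width'],s['qpos'].round(1),s['ft_force'])
P=cloud(d); c=cv2.cvtColor(d['color'],cv2.COLOR_RGB2HSV)
m=((d['z_map']>0)&(abs(P[...,2]-.036)<.006)&(c[...,1]<90)&(c[...,2]<120)).astype(np.uint8)
m=cv2.morphologyEx(m,cv2.MORPH_OPEN,np.ones((5,5)))
n,l,st,_=cv2.connectedComponentsWithStats(m); i=1+st[1:,4].argmax()
r=cv2.minAreaRect((P[l==i][:,:2]*1000).astype(np.float32)); print(r,st[i],np.median(P[l==i][:,2]))
E
```

```text
2.3 [0.47459817 0.2234729  0.19662746] [1.79965911e+02 3.66451086e-02 1.30384145e+01] -0.00018857130016706106 [16.9 19.6 87.4 -0.  73.1 93.8] [-0.4143265   0.03404059 -0.45949781]
((507.3102111816406, 240.41070556640625), (68.4043197631836, 38.85762405395508), 11.7904052734375) [ 258  123   35   61 1921] 0.037662975025725576
```

View pics/w1.png

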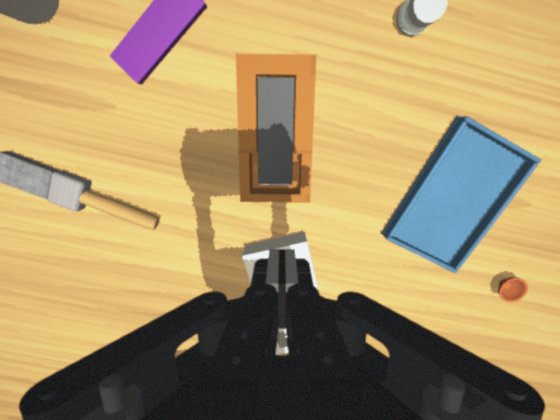

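The wrist view shows the slate spanning (256..295, 75..186) in its holder, with the scoop at the bottom towards the robot. The colour mask caught only part of it because of shadow, so I'll redo it with a local mask.

```bash
python3 - <<'E'
from h import *
d=pickle.load(open('w1.pkl','rb'))
P=cloud(d); c=cv2.cvtColor(d['color'],cv2.COLOR_RGB2HSV)
b=np.zeros(c.shape[:2],bool); b[60:195,240:312]=1
m=(b&(abs(P[...,2]-.037)<.006)&(c[...,1]<110)).astype(np.uint8)
m=cv2.morphologyEx(m,cv2.MORPH_OPEN,np.ones((3,3)))
n,l,st,_=cv2.connectedComponentsWithStats(m); i=1+st[1:,4].argmax()
print(cv2.minAreaRect((P[l==i][:,:2]*1000).astype(np.float32)),st[i],np.median(P[l==i][:,2]))
b[:]=0; b[45:210,225:325]=1
m=b&(abs(P[...,2]-.037)<.006); print(cv2.minAreaRect((P[m][:,:2]*1000).astype(np.float32)))
for h,q in ((.036,[(256,75),(295,75),(276,186)]),(.036,[(236,54),(316,54),(240,201),(309,201)])):
  for u,v in q: print(ray(d,u,v,h).round(4))
E
```

```text
((530.3037719726562, 245.46435546875), (115.41902160644531, 40.03101348876953), 12.152551651000977) [ 257   77   38  107 3799] 0.037618918577300486
((530.1263427734375, 245.35003662109375), (160.7060546875, 84.19623565673828), 12.234064102172852)
[0.5838 0.2782 0.036 ]
[0.5931 0.2377 0.036 ]
[0.4709 0.231  0.036 ]
[0.5988 0.3025 0.036 ]
[0.6176 0.2211 0.036 ]
[0.4432 0.2692 0.036 ]
[0.4618 0.1882 0.036 ]
```

Emit:
carry_out:
  deltas:
    - [[0.0225,0.04,-0.2],[0,0,-0.009]]
    - [[0.0225,0.04,-0.4],[0,0,-0.009]]
    - [[0.0225,0.04,-0.6],[0,0,-0.009]]
    - [[0.0225,0.04,-0.7],[0,0,-0.009]]
    - [[0.0225,0.04,-0.76],[0,0,-0.009]]
    - [[0.0225,0.04,-0.76],[0,0,-0.009]]
    - [[0.0225,0.04,-0.76],[0,0,-0.009]]

```text
time_s: 3.05
ee_pos: [0.4799, 0.2326, 0.0458]
tcp_rot: [-180.0, -0.1, 12.3]
ft_force: [-0.1, -0.6, 0.5]
width: -0.0002
```

Emit:
carry_out:
  deltas:
    - [[0,0,-0.02],[0,0,0]]
    - [[0,0,-0.04],[0,0,0]]
    - [[0,0,-0.05],[0,0,0]]
    - [[0,0,-0.06],[0,0,0]]
    - [[0,0,-0.07],[0,0,0]]
    - [[0,0,-0.08],[0,0,0]]
    - [[0,0,-0.09],[0,0,0]]
    - [[0,0,-0.09],[0,0,0]]

```text
time_s: 3.85
ee_pos: [0.4788, 0.2328, 0.0265]
tcp_rot: [180.0, 0.0, 12.3]
ft_force: [0.2, -0.1, 0.8]
width: -0.0001
```

Emit:
carry_out:
  deltas:
    - [[0,0,-0.01],[0,0,0]]
    - [[0,0,-0.02],[0,0,0]]
    - [[0,0,-0.03],[0,0,0]]
    - [[0,0,-0.03],[0,0,0]]

```text
time_s: 4.25
ee_pos: [0.4788, 0.2328, 0.0205]
tcp_rot: [180.0, 0.0, 12.3]
ft_force: [0.3, 0.5, 0.7]
width: 0.0003
```

```bash
python3 - <<'E'
from h import *
d=snap('side','d1');e=snap('wrist','w2'); print(d['state']['ft_force'],d['state']['ee_pos'])
cv2.imwrite('pics/t1.png',np.hstack([cv2.resize(d['color'][110:210,230:350],(480,400)),cv2.resize(e['color'][:,200:400],(190,400))])[:,:,::-1])
E
```

```text
[0.25866661 0.47419221 0.66956358] [0.47879558 0.23279405 0.02049475]
```

View pics/t1.png

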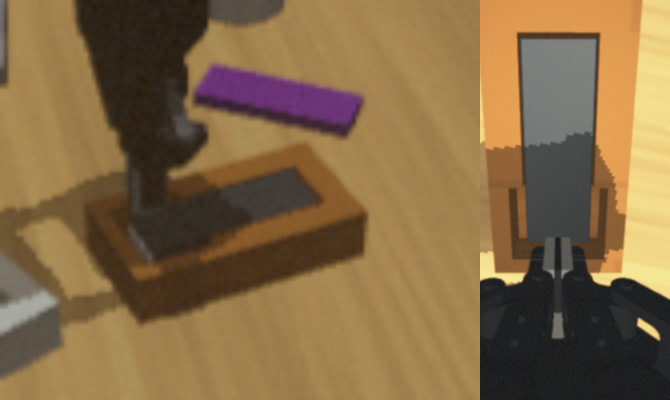

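```bash
python3 - <<'E'
from h import *
e=pickle.load(open('w2.pkl','rb')); P=cloud(e); np.set_printoptions(suppress=True,precision=4)
R=np.array([np.cos(np.radians(12.3)),np.sin(np.radians(12.3))])
for v in list(range(20,300,16)): 
  p=P[v,284]; print(v,p, ((p[:2]-[.531,.2445])@R*1000).round(1), e['color'][v,284])
cv2.imwrite('pics/t2.png',cv2.resize(e['color'][200:340,220:340],(600,600),interpolation=cv2.INTER_CUBIC)[:,:,::-1])
d=pickle.load(open('d1.pkl','rb'));P=cloud(d)
for u in range(262,318,6):
  v=int(round(171-(u-262)*0.30)); print(u,v,P[v,u],d['color'][v,u])
E
```

```text
20 [0.5956 0.2585 0.0365] 66.1 [223 152  79]
36 [0.5899 0.2572 0.0321] 60.2 [77 49 32]
52 [0.5816 0.2555 0.0381] 51.8 [126 130 128]
68 [0.5747 0.2539 0.0369] 44.7 [124 127 124]
84 [0.5673 0.2523 0.0382] 37.1 [126 129 126]
100 [0.5598 0.2507 0.0379] 29.5 [123 129 128]
116 [0.5521 0.249  0.0378] 21.6 [119 125 123]
132 [0.5442 0.2472 0.0381] 13.4 [119 123 120]
148 [0.5359 0.2454 0.0378] 5.0 [119 123 120]
164 [0.5274 0.2435 0.0372] -3.8 [74 77 77]
180 [0.5187 0.2417 0.0378] -12.6 [68 71 73]
196 [0.5098 0.2397 0.0383] -21.8 [65 71 69]
212 [0.5    0.2375 0.0367] -31.8 [65 70 68]
228 [0.4907 0.2355 0.038 ] -41.3 [66 69 70]
244 [0.4806 0.2333 0.0376] -51.7 [65 68 65]
260 [0.4882 0.2353 0.0743] -43.8 [45 43 41]
276 [0.4884 0.2354 0.0894] -43.6 [37 37 36]
292 [0.4839 0.2345 0.0943] -48.2 [50 51 48]
262 171 [0.4644 0.2211 0.0352] [86 59 30]
268 169 [0.4806 0.2255 0.0353] [57 49 40]
274 167 [0.497  0.2304 0.0349] [54 44 36]
280 166 [0.5123 0.2296 0.0361] [52 42 32]
286 164 [0.5293 0.2352 0.0353] [49 39 33]
292 162 [0.5458 0.2384 0.0364] [67 59 54]
298 160 [0.5637 0.2461 0.034 ] [70 60 52]
304 158 [0.5801 0.2477 0.0364] [65 56 50]
310 157 [0.5972 0.251  0.0344] [136  90  42]
316 155 [ 0.6308  0.3005 -0.0012] [169 137  83]
```

View pics/t2.png

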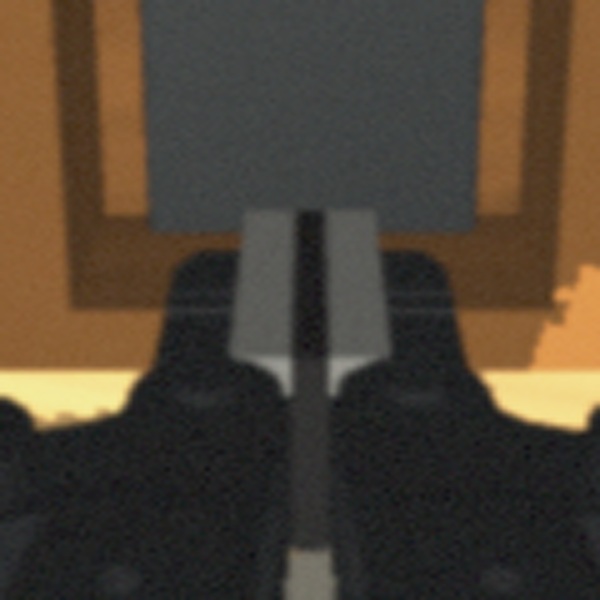

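```bash
python3 - <<'E'
from h import *
np.set_printoptions(suppress=True,precision=4)
e=pickle.load(open('w2.pkl','rb')); P=cloud(e); print('cam',cam2w(e)[:3,3], cam2w(e)[:3,2])
R=np.array([np.cos(np.radians(12.3)),np.sin(np.radians(12.3))])
for u in (273,292):
 for v in range(238,276,3): 
  p=P[v,u]; print(u,v,p, ((p[:2]-e['state']['ee_pos'][:2])@R*1000).round(1), e['color'][v,u])
d=pickle.load(open('d1.pkl','rb'));P=cloud(d)
for v in range(140,180,3): print(v,P[v,266],d['color'][v,266])
E
```

```text
cam [0.5499 0.2498 0.1994] [-0.2866 -0.0619 -0.956 ]
273 238 [0.4832 0.2406 0.0383] 5.9 [69 71 69]
273 241 [0.4808 0.2401 0.0371] 3.4 [66 67 66]
273 244 [0.4794 0.2398 0.0382] 2.0 [64 68 69]
273 247 [0.4772 0.2393 0.0375] -0.3 [66 69 68]
273 250 [0.487  0.2406 0.063 ] 9.6 [89 90 87]
273 253 [0.4867 0.2405 0.0659] 9.3 [90 91 87]
273 256 [0.4863 0.2403 0.0683] 8.8 [91 90 86]
273 259 [0.4869 0.2403 0.0728] 9.4 [93 93 90]
273 262 [0.487  0.2403 0.076 ] 9.5 [94 94 91]
273 265 [0.4873 0.2402 0.0795] 9.8 [92 93 90]
273 268 [0.4872 0.2401 0.0821] 9.6 [91 92 87]
273 271 [0.4873 0.2401 0.0851] 9.8 [91 93 87]
273 274 [0.4868 0.2399 0.0866] 9.2 [90 91 88]
292 238 [0.4854 0.2294 0.0376] 5.6 [67 68 68]
292 241 [0.4838 0.2291 0.0384] 4.0 [63 65 65]
292 244 [0.4817 0.2286 0.0378] 1.8 [63 67 66]
292 247 [0.4797 0.2282 0.0377] -0.2 [62 63 63]
292 250 [0.4886 0.231  0.0621] 9.1 [86 87 84]
292 253 [0.4893 0.2314 0.0672] 9.9 [91 91 88]
292 256 [0.4893 0.2315 0.0704] 9.8 [90 90 88]
292 259 [0.4887 0.2314 0.0726] 9.3 [90 90 86]
292 262 [0.489  0.2316 0.0762] 9.6 [91 91 87]
292 265 [0.4887 0.2316 0.0787] 9.3 [89 90 88]
292 268 [0.4891 0.2318 0.0822] 9.7 [91 93 89]
292 271 [0.4887 0.2318 0.0844] 9.4 [91 92 87]
292 274 [0.4884 0.2318 0.0865] 9.1 [87 90 84]
140 [0.4736 0.207  0.1361] [47 42 31]
143 [0.4749 0.2147 0.1223] [47 36 26]
146 [0.4786 0.2349 0.099 ] [44 34 26]
149 [0.4718 0.2001 0.1161] [39 28 15]
152 [0.4724 0.2038 0.1048] [44 33 21]
155 [0.4746 0.2166 0.0863] [46 38 27]
158 [0.4746 0.2174 0.0768] [47 32 25]
161 [0.4743 0.2168 0.0681] [48 38 27]
164 [0.4798 0.2467 0.0349] [49 45 38]
167 [0.4769 0.232  0.0372] [51 41 33]
170 [0.4754 0.2253 0.0332] [56 45 32]
173 [0.4742 0.2197 0.0282] [86 78 72]
176 [0.4703 0.2001 0.0352] [109  72  33]
179 [0.4678 0.1881 0.036 ] [116  75  34]
```

```bash
python3 - <<'E'
from h import *
np.set_printoptions(suppress=True,precision=4)
for f in ('w1','w2'):
 e=pickle.load(open(f+'.pkl','rb')); P=cloud(e)-e['state']['ee_pos']; T=e['T_tool_cam']
 print(T[:3,3])
 for u in (273,292):
  z=P[245:300,u,:]; ok=np.hypot(z[:,0],z[:,1])<.02
  print(f,u,z[ok][:,2].min(), z[ok][0])
s=read_state(); print(s['qpos'],s['ee_pos'],pinch_z,s['width'])
E
```

```text
[ 0.0729 -0.0015 -0.1788]
w1 273 0.04036802905946768 [0.0076 0.008  0.0404]
w1 292 0.040895444921109886 [ 0.0101 -0.0015  0.0409]
[ 0.0729 -0.0014 -0.1788]
w2 273 0.016424237777717114 [-0.0002  0.0068  0.0175]
w2 292 0.016986964861963515 [ 0.002  -0.0044  0.017 ]
[17.6777 32.1668 98.4997 -0.0073 49.3408 95.3812] [0.479  0.2328 0.0208] -0.0187 -0.00010990539841600574
```

The visible fingertips end about 40 mm behind the reported TCP. Both cameras agree, and there was no contact at the depth where I expected it. The tips are really at z≈0.06, so I'll treat the true tip as the reported TCP + 40 mm and keep descending while watching the force.

Emit:
carry_out:
  deltas:
    - [[0,0,-0.03],[0,0,0]]
    - [[0,0,-0.06],[0,0,0]]
    - [[0,0,-0.09],[0,0,0]]
    - [[0,0,-0.1],[0,0,0]]

```text
time_s: 4.75
ee_pos: [0.4783, 0.2326, 0.0001]
tcp_rot: [180.0, 0.1, 12.3]
ft_force: [-3.1, -1.5, 4.7]
width: -0.0
```

Emit:
carry_out:
  deltas:
    - [[0,0,-0.0125],[0,0,0]]
    - [[0,0,-0.025],[0,0,0]]
    - [[0,0,-0.0325],[0,0,0]]
    - [[0,0,-0.04],[0,0,0]]

```text
time_s: 5.15
ee_pos: [0.477, 0.2324, -0.0076]
tcp_rot: [180.0, 0.2, 12.3]
ft_force: [-5.4, -1.4, 4.9]
width: -0.0
```

Emit:
carry_out:
  deltas:
    - [[0,0,-0.0125],[0,0,0]]
    - [[0,0,-0.025],[0,0,0]]
    - [[0,0,-0.0375],[0,0,0]]
    - [[0,0,-0.0375],[0,0,0]]

```text
time_s: 5.55
ee_pos: [0.477, 0.2324, -0.0115]
tcp_rot: [180.0, 0.2, 12.3]
ft_force: [-16.5, -5.1, 38.5]
width: 0.0
```

```bash
python3 - <<'E'
from h import *
np.set_printoptions(suppress=True,precision=4)
e=snap('wrist','w3'); P=cloud(e)
R=np.array([np.cos(np.radians(12.3)),np.sin(np.radians(12.3))])
for v in list(range(20,260,24)): 
  p=P[v,284]; print(v,p, ((p[:2]-[.531,.2445])@R*1000).round(1), e['color'][v,284])
E
```

```text
20 [0.5773 0.2551 0.0632] 47.5 [91 94 94]
44 [0.5712 0.2537 0.0616] 41.2 [93 97 95]
68 [0.5647 0.2523 0.0587] 34.6 [92 96 95]
92 [0.5576 0.2507 0.0554] 27.3 [91 97 94]
116 [0.5497 0.2489 0.0522] 19.2 [ 94  99 100]
140 [0.541  0.247  0.0492] 10.3 [91 96 95]
164 [0.5313 0.2448 0.0456] 0.3 [57 61 61]
188 [0.5199 0.2423 0.0392] -11.4 [59 62 63]
212 [0.5075 0.2395 0.035 ] -24.0 [56 59 61]
236 [0.493  0.2363 0.0286] -38.9 [56 59 61]
```

The slate is tipped to its stop, with slope ≈0.38 rad. Now I'll lift off, open the fingers and lean the tool square to the raised part.

Emit:
carry_out:
  deltas:
    - [[0,0,0.1],[0,0,0]]
    - [[0,0,0.3],[0,0,0]]
    - [[0,0,0.5725],[0,0,0]]
    - [[0,0,0.5725],[0,0,0]]

```text
time_s: 6.0
ee_pos: [0.4826, 0.2341, 0.1056]
tcp_rot: [-179.9, -0.6, 12.3]
ft_force: [0.5, -0.2, -0.3]
width: 0.0004
```

Emit:
carry_out:
  deltas:
    - [[0.1,0.02,0],[0.01,-0.06,0]]
    - [[0.2,0.05,0],[0.03,-0.14,0]]
    - [[0.377,0.0815,0],[0.0488,-0.2237,0]]
    - [[0.377,0.0815,0],[0.0488,-0.2237,0]]
    - [[0.377,0.0815,-0.1],[0.0488,-0.2237,0]]
    - [[0.377,0.0815,-0.215],[0.0488,-0.2237,0]]
    - [[0.377,0.0815,-0.215],[0.0488,-0.2237,0]]
    - [[0.377,0.0815,-0.215],[0.0488,-0.2237,0]]
  claw: 0

```text
time_s: 6.8
ee_pos: [0.554, 0.2489, 0.0566]
tcp_rot: [180.0, -20.4, 12.3]
ft_force: [-0.6, -0.6, 0.7]
width: 0.0854
```

```bash
python3 - <<'E'
from h import *
np.set_printoptions(suppress=True,precision=4)
e=snap('wrist','w4'); P=cloud(e);print(e['state']['ee_pos'],e['state']['tcp_rot'],e['state']['ft_force'])
R=np.array([np.cos(np.radians(12.3)),np.sin(np.radians(12.3))])
for v in list(range(10,420,24)): 
  p=P[v,284]; print(v,p, ((p[:2]-[.531,.2445])@R*1000).round(1), e['color'][v,284])
E
```

```text
[0.554  0.2489 0.0566] [179.9814 -20.4362  12.2943] [-0.6163 -0.5679  0.7366]
10 [0.7485 0.2904 0.0015] 222.3 [221 179 110]
34 [0.7269 0.2857 0.0014] 200.2 [234 201 123]
58 [0.7053 0.2811 0.0016] 178.1 [233 196 121]
82 [0.6841 0.2765 0.0016] 156.4 [233 199 124]
106 [0.6628 0.2719 0.0023] 134.7 [238 209 131]
130 [0.6421 0.2674 0.0023] 113.4 [238 209 131]
154 [0.6217 0.263  0.0019] 92.5 [237 206 127]
178 [0.5954 0.2576 0.0375] 65.7 [218 148  76]
202 [0.576  0.2536 0.0622] 45.9 [83 89 89]
226 [0.5609 0.2503 0.0562] 30.5 [81 87 84]
250 [0.545  0.2468 0.0494] 14.1 [83 85 86]
274 [0.5282 0.2432 0.0434] -3.0 [50 57 53]
298 [0.5105 0.2393 0.0368] -21.1 [48 52 52]
322 [0.4914 0.2351 0.0285] -40.6 [53 53 57]
346 [0.4651 0.2292 0.0044] -67.6 [114  79  43]
370 [0.5227 0.243  0.1694] -8.5 [35 35 32]
394 [0.5207 0.2427 0.177 ] -10.4 [31 30 31]
418 [0.519  0.2424 0.1831] -12.2 [27 26 28]
```

View pics/w4.png

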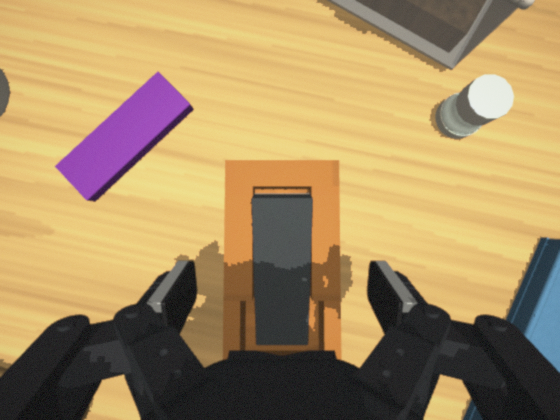

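Emit:
carry_out:
  deltas:
    - [[0.04,0.008,-0.1],[0,0,0]]
    - [[0.07,0.015,-0.18],[0,0,0]]
    - [[0.085,0.018,-0.23],[0,0,0]]
    - [[0.094,0.02,-0.255],[0,0,0]]
    - [[0.103,0.0225,-0.28],[0,0,0]]
    - [[0.103,0.0225,-0.28],[0,0,0]]
    - [[0.103,0.0225,-0.28],[0,0,0]]

```text
time_s: 7.55
ee_pos: [0.5752, 0.2537, 0.0013]
tcp_rot: [-180.0, -20.6, 12.3]
ft_force: [1.1, 0.1, 0.3]
width: 0.0853
```

Emit:
carry_out:
  deltas:
    - [[0,0,0],[0,0,0]]
    - [[0,0,0],[0,0,0]]
    - [[0,0,0],[0,0,0]]
    - [[0,0,0],[0,0,0]]
    - [[0,0,0],[0,0,0]]
    - [[0,0,0],[0,0,0]]
    - [[0,0,0],[0,0,0]]
    - [[0,0,0],[0,0,0]]
  claw: 255

```text
time_s: 8.35
ee_pos: [0.5778, 0.2547, 0.0049]
tcp_rot: [-180.0, -21.1, 12.3]
ft_force: [-5.6, -1.1, 19.3]
width: 0.0384
```

```bash
python3 - <<'E'
from h import *
e=snap('wrist','w5'); print(e['state']['ee_pos'],e['state']['width'],e['state']['ft_force'])
E
```

```text
[0.57776809 0.25471521 0.00487912] 0.03844475623353819 [-5.61007026 -1.0836737  19.2982388 ]
```

View pics/w5.png

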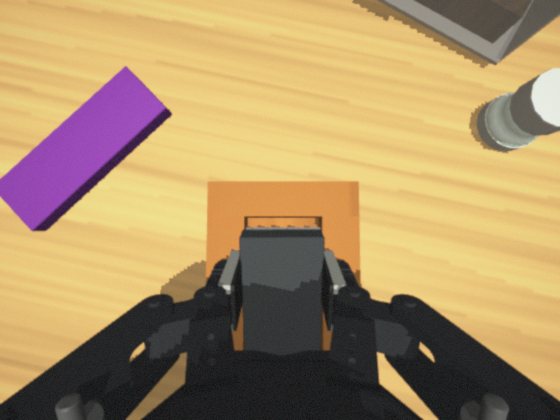

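Emit:
carry_out:
  deltas:
    - [[0,0,0.05],[0,0,0]]
    - [[0,0,0.1],[0,0,0]]
    - [[0,0,0.2],[0,0,0]]
    - [[0,0,0.35],[0,0,0]]
    - [[0,0,0.5],[0,0,0]]
    - [[0,0,0.7],[0,0,0]]
    - [[0,0,0.7],[0,0,0]]
    - [[0,0,0.7],[0,0,0]]

```text
time_s: 9.2
ee_pos: [0.575, 0.2537, 0.1418]
tcp_rot: [-180.0, -20.7, 12.3]
ft_force: [-0.9, -0.3, -2.1]
width: 0.0384
```

```bash
python3 - <<'E'
from h import *
np.set_printoptions(suppress=True,precision=4)
e=snap('wrist','w6'); P=cloud(e);s=e['state'];print(s['ee_pos'],s['tcp_rot'],s['width'],s['ft_force'])
T=cam2w(e); from scipy.spatial.transform import Rotation as Ro
R=Ro.from_euler('xyz',s['tcp_rot'],degrees=True).as_matrix()
Q=(P-s['ee_pos'])@R
for v in range(200,420,8): print(v,Q[v,284]*1000,P[v,284],e['color'][v,284])
cv2.imwrite('pics/w6s.png',np.hstack([e['color'],snap('side','d6')['color']])[::2,::2,::-1])
E
```

```text
[0.575  0.2537 0.1418] [-179.9904  -20.6803   12.2955] 0.03840418646094582 [-0.9134 -0.3125 -2.0815]
200 [ -4.3341   0.9759 108.5008] [0.6087 0.26   0.0387] [222 172 101]
208 [-12.5279   0.9768 107.4276] [0.6008 0.2583 0.0368] [207 135  70]
216 [-19.9555   0.9561 103.7969] [0.5928 0.2566 0.0376] [208 139  73]
224 [-33.079    1.0714 116.1437] [0.5851 0.2548 0.0214] [156 108  63]
232 [ 22.048   -0.3206 -47.7976] [0.5786 0.2548 0.1943] [44 48 46]
240 [ 20.2711  -0.3641 -53.4224] [0.575  0.254  0.1989] [78 81 82]
248 [ 16.5186  -0.365  -54.0822] [0.5714 0.2532 0.1982] [73 78 78]
256 [ 11.8365  -0.35   -52.8989] [0.5675 0.2524 0.1954] [72 77 77]
264 [  8.376   -0.3576 -54.3447] [0.5639 0.2516 0.1956] [70 76 75]
272 [  3.5908  -0.3441 -53.3693] [0.5598 0.2507 0.193 ] [69 71 70]
280 [  0.022   -0.3507 -54.6961] [0.5561 0.2499 0.1929] [73 77 78]
288 [ -4.5385  -0.3431 -54.4172] [0.552  0.249  0.1911] [47 48 51]
296 [ -9.5516  -0.3307 -53.6074] [0.5477 0.248  0.1885] [48 50 50]
304 [-13.4082  -0.3346 -54.6567] [0.5438 0.2472 0.1882] [50 50 49]
312 [-18.3987  -0.3249 -54.1763] [0.5394 0.2462 0
[... 212 characters left out ...]
50 48]
344 [-37.3448  -0.308  -54.8292] [0.5219 0.2424 0.1799] [44 44 45]
352 [-43.0061  -0.2965 -54.2236] [0.5169 0.2413 0.1773] [45 48 49]
360 [   9.5759   -0.8381 -113.5076] [0.5444 0.2478 0.2513] [22 23 22]
368 [   9.5989   -0.8606 -116.2813] [0.5435 0.2477 0.2539] [22 24 25]
376 [  10.8309   -0.8923 -120.0204] [0.5433 0.2476 0.2579] [28 29 28]
384 [  10.0933   -0.9053 -121.7286] [0.5421 0.2474 0.2592] [26 24 30]
392 [  11.0831   -0.9317 -124.8503] [0.5419 0.2474 0.2625] [26 25 22]
400 [   9.7328   -0.938  -125.8217] [0.5403 0.247  0.2629] [29 32 30]
408 [   9.7071   -0.9542 -127.8265] [0.5396 0.2469 0.2648] [28 24 26]
416 [   9.4492   -0.9678 -129.5437] [0.5388 0.2467 0.2663] [29 32 29]
```

View pics/w6s.png

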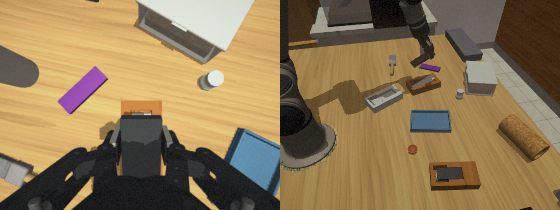

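```bash
python3 - <<'E'
from scipy.spatial.transform import Rotation as R
a=R.from_euler('xyz',[180,-20.6,12.3],degrees=True);b=R.from_euler('xyz',[180,0,-13.3],degrees=True)
print((b*a.inv()).as_rotvec(degrees=True)/90)
E
```

```text
[ 0.00201397  0.23077842 -0.2813533 ]
```

Emit:
carry_out:
  deltas:
    - [[-0.04,-0.15,0],[0,0.04,-0.05]]
    - [[-0.07,-0.35,0],[0,0.09,-0.11]]
    - [[-0.1,-0.55,0],[0.001,0.14,-0.17]]
    - [[-0.14,-0.75,0],[0.002,0.19,-0.23]]
    - [[-0.1775,-0.92,0],[0.002,0.231,-0.281]]
    - [[-0.1775,-1,0],[0.002,0.231,-0.281]]
    - [[-0.1775,-1,0],[0.002,0.231,-0.281]]

```text
time_s: 10.0
ee_pos: [0.5391, 0.0519, 0.1393]
tcp_rot: [180.0, 0.1, -13.3]
ft_force: [-0.8, 0.5, -1.3]
width: 0.0387
```

Emit:
carry_out:
  deltas:
    - [[0,-0.15,0],[0,0,0]]
    - [[0,-0.3155,0],[0,0,0]]
    - [[0,-0.3155,0],[0,0,0]]
    - [[0,-0.3155,-0.2],[0,0,0]]
    - [[0,-0.3155,-0.3],[0,0,0]]
    - [[0,-0.3155,-0.3],[0,0,0]]
    - [[0,-0.3155,-0.3],[0,0,0]]

```text
time_s: 10.7
ee_pos: [0.5395, -0.0082, 0.081]
tcp_rot: [-180.0, 0.0, -13.2]
ft_force: [-0.6, 0.2, -0.5]
width: 0.0388
```

```bash
python3 - <<'E'
from h import *
np.set_printoptions(suppress=True,precision=4)
e=snap('wrist','w7');s=e['state'];print(s['ee_pos'],s['tcp_rot'],s['width'],s['qpos'])
def rep(d,nm):
    P=cloud(d);c=cv2.cvtColor(d['color'],cv2.COLOR_RGB2HSV);z=P[...,2]
    m=(abs(c[...,0].astype(int)-105)<12)&(c[...,1]>90)&(z>-.005)&(z<.03)&(abs(P[...,0]-.5)<.15)&(abs(P[...,1])<.15)
    print(nm,'dish',cv2.minAreaRect((P[m][:,:2]*1000).astype(np.float32)))
for n in('wrist','scene','side'): rep(e if n=='wrist' else snap(n,n+'7'),n)
P=cloud(e);
for v in range(230,350,16): print(v,P[v,284])
E
```

```text
[ 0.5395 -0.0082  0.081 ] [-179.9784    0.0233  -13.1627] 0.03883048317902674 [-9.0225 27.9611 94.1234  0.0274 57.9372 94.1256]
wrist dish ((502.7716369628906, 1.2146682739257812), (109.60144805908203, 170.38223266601562), 76.31645965576172)
scene dish ((505.40850830078125, -0.906890869140625), (109.21176147460938, 172.86427307128906), 76.32144927978516)
side dish ((503.1986999511719, -2.026275634765625), (111.66252899169922, 168.64637756347656), 76.75503540039062)
230 [ 0.5591 -0.0133  0.124 ]
246 [ 0.5553 -0.0123  0.1346]
262 [ 0.5477 -0.0105  0.1353]
278 [ 0.5388 -0.0085  0.1342]
294 [ 0.5304 -0.0065  0.1346]
310 [ 0.5214 -0.0044  0.1347]
326 [ 0.5114 -0.0021  0.1337]
342 [0.5022 0.0001 0.1343]
```

View pics/w7.png

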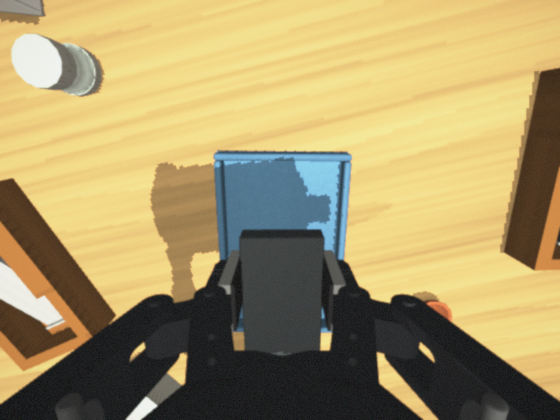

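The slate is level and lined up over the dish. Lowering it.

Emit:
carry_out:
  deltas:
    - [[0.01,0,-0.15],[0,0,0]]
    - [[0.01,0,-0.3],[0,0,0]]
    - [[0.01,0,-0.4],[0,0,0]]
    - [[0.01,0,-0.48],[0,0,0]]
    - [[0.01,0,-0.53],[0,0,0]]
    - [[0.01,0,-0.55],[0,0,0]]
    - [[0.01,0,-0.56],[0,0,0]]
    - [[0.01,0,-0.56],[0,0,0]]

```text
time_s: 11.65
ee_pos: [0.5419, -0.0094, -0.0297]
tcp_rot: [-180.0, -0.1, -13.3]
ft_force: [-2.3, 1.0, 3.8]
width: 0.0389
```

Emit:
carry_out:
  deltas:
    - [[0,0,-0.005],[0,0,0]]
    - [[0,0,-0.01],[0,0,0]]
    - [[0,0,-0.01],[0,0,0]]

```text
time_s: 11.95
ee_pos: [0.542, -0.0094, -0.0297]
tcp_rot: [-180.0, -0.1, -13.2]
ft_force: [-8.7, 1.2, 22.6]
width: 0.0385
```

Contact with the dish floor. I'll ease off 2 mm, open partway (the full opening would hit the dish walls), and rise.

Emit:
carry_out:
  deltas:
    - [[0,0,0.01],[0,0,0]]
    - [[0,0,0.01],[0,0,0]]

```text
time_s: 12.15
ee_pos: [0.5428, -0.0096, -0.0297]
tcp_rot: [-180.0, -0.2, -13.3]
ft_force: [-2.2, 1.0, 12.8]
width: 0.0387
```

Emit:
carry_out:
  deltas:
    - [[0,0,0],[0,0,0]]
    - [[0,0,0],[0,0,0]]
    - [[0,0,0],[0,0,0]]
    - [[0,0,0],[0,0,0]]
    - [[0,0,0],[0,0,0]]
  claw: 95

```text
time_s: 12.65
ee_pos: [0.5414, -0.0095, -0.0314]
tcp_rot: [180.0, 0.0, -13.3]
ft_force: [0.5, -0.1, 0.8]
width: 0.0533
```

Emit:
carry_out:
  deltas:
    - [[0,0,0.03],[0,0,0]]
    - [[0,0,0.1],[0,0,0]]
    - [[0,0,0.3],[0,0,0]]
    - [[0,0,0.5],[0,0,0]]
    - [[0,0,0.75],[0,0,0]]
    - [[0,0,0.95],[0,0,0]]
    - [[0,0,0.95],[0,0,0]]
    - [[0,0,0.95],[0,0,0]]

```text
time_s: 13.45
ee_pos: [0.5418, -0.0095, 0.16]
tcp_rot: [-180.0, -0.1, -13.3]
ft_force: [-0.2, -0.4, -0.0]
width: 0.0536
```

```bash
python3 - <<'E'
from h import *
np.set_printoptions(suppress=True,precision=4)
print(read_state()['ee_pos'])
for n in ('scene','side'):
    d=snap(n,n+'9');P=cloud(d);c=cv2.cvtColor(d['color'],cv2.COLOR_RGB2HSV);z=P[...,2]
    reg=(abs(P[...,0]-.5)<.15)&(abs(P[...,1])<.15)
    m=(abs(c[...,0].astype(int)-105)<12)&(c[...,1]>90)&(z>-.005)&(z<.03)&reg
    print(n,'dish',cv2.minAreaRect((P[m][:,:2]*1000).astype(np.float32)))
    k=(c[...,1]<100)&(c[...,2]<130)&(z>.01)&(z<.03)&reg; k=cv2.morphologyEx(k.astype(np.uint8),cv2.MORPH_OPEN,np.ones((3,3)))>0
    q=P[k]; print('slate',cv2.minAreaRect((q[:,:2]*1000).astype(np.float32)),np.linalg.lstsq(np.c_[q[:,:2]-q[:,:2].mean(0),np.ones(len(q))],q[:,2],rcond=None)[0])
cv2.imwrite('pics/fin.png',np.hstack([pickle.load(open('scene9.pkl','rb'))['color'][150:370,120:400],d['color'][140:390,170:410][:220]])[:,:,::-1])
E
```

```text
[ 0.5418 -0.0095  0.16  ]
scene dish ((505.72210693359375, -0.9258651733398438), (110.19829559326172, 170.64801025390625), 76.31218719482422)
slate ((457.61468505859375, 21.976287841796875), (142.9884033203125, 298.8795166015625), 64.04943084716797) [0.0014 0.006  0.0171]
side dish ((503.5461120605469, -1.382904052734375), (111.08159637451172, 167.1637420654297), 75.99205780029297)
slate ((455.3131103515625, 21.418487548828125), (144.3397674560547, 294.93798828125), 64.22146606445312) [0.0025 0.0128 0.0176]
```

View pics/fin.png

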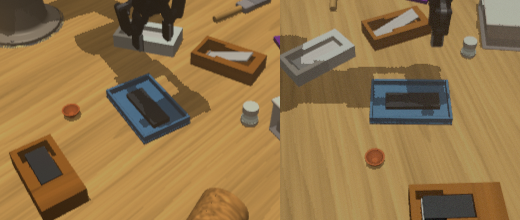

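The slate lies in the middle of the dish, and the shorter one is still in its holder. My slate mask also caught other objects, so I'll do one tighter numeric check and then hand in.

```bash
python3 - <<'E'
from h import *
ok=[]
for n in ('scene','side'):
    d=pickle.load(open(n+'9.pkl','rb'));P=cloud(d);c=cv2.cvtColor(d['color'],cv2.COLOR_RGB2HSV);z=P[...,2]
    L=(P[...,:2]-[.5045,-.001])@np.array([[.973,.23],[-.23,.973]])
    k=(c[...,1]<110)&(c[...,2]<110)&(z>.012)&(z<.03)&(abs(L[...,0])<.076)&(abs(L[...,1])<.046)
    k=cv2.morphologyEx(k.astype(np.uint8),cv2.MORPH_OPEN,np.ones((3,3)))>0
    q=P[k];a=np.linalg.lstsq(np.c_[q[:,:2]-q[:,:2].mean(0),np.ones(len(q))],q[:,2],rcond=None)[0]
    print(n,cv2.minAreaRect((q[:,:2]*1000).astype(np.float32)),a); ok.append(np.hypot(a[0],a[1])<.1)
    Q=z[(abs(P[...,0]-.5)<.03)&(abs(P[...,1]+.259)<.01)]; print('short z',np.median(Q))
if all(ok): sign_off(); print('signed')
E
```

```text
scene ((508.93243408203125, -2.6987380981445312), (40.80946731567383, 119.8760986328125), 77.6964111328125) [0.00175188 0.01622217 0.01684494]
short z 0.035452561027245255
side ((508.213134765625, -3.2457046508789062), (41.496795654296875, 113.93888854980469), 77.44622802734375) [0.00408479 0.01270361 0.01737854]
short z 0.03550954500577874
the job is handed in; nothing more can be done
signed
```

The longer slate is lying flat in the blue dish and the job is handed in, at about 13.5 s of the 43 s allowed. I pressed its scoop end until it tipped to the stop (about 0.38 rad measured). I then gripped the raised end square to the slate, lifted it out, levelled it over the dish and set it down.

**Last checks (scene and side cameras):**
- **Longer slate:** its centre is about 5 mm from the dish centre. Its tilt is under 1° and its top is at about 17 mm, so it rests on the dish floor.
- **Dish:** it moved less than 1 mm.
- **Shorter slate:** its top is still at about 35.5 mm, so it is flush in its holder. I did not measure its sideways position again, but the last picture shows it lying in its holder.
- **Robot:** it was clear of everything, with near-zero force.

**What disagreed or failed:**
- **Fingertip position:** the fingertips ended about 40 mm behind the reported TCP. Both cameras showed this, and my first press met nothing at the planned depth. I corrected for it in every later move.
- **Forces:** the fingers reached about 42 N in total (38.5 N straight down) at the tipping stop, about 20 N against the holder while gripping, and about 24 N when setting down. These were at the fingertips and well under the 120 N wrist limit. The 40 N limit applies to the arm and gripper body.
- **Slate masks:** a first wrist-camera mask caught only part of the slate because of shadow, and a first check of the placed slate caught other objects too. I redid both with tighter masks.

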